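# Release the safety ratchet and close the analyser's hood

## Task

The carousel is loaded: close the analyser's hood for the run. With a fingertip press the thumb lever of the safety catch on the ledge at the hood's right down until it tips over and stays, so that its pawl is clear of the teeth, then push the hood down by its front edge, smoothly and without slamming it, until it is fully shut. Only push, do not lift anything or raise the hood, never force the hood against the engaged pawl, leave the catch thrown back and everything else standing where it is.

Things in the scene. Friction and masses are not known exactly. Their poses are not given: they have to be found in the camera images.
- analyser: bench-top blood analyser, white housing fixed to the bench. Origin on the bench under the hood's mid-plane; x axis from front (robot side) to back, y to its left, z up. Housing: 160 mm to front and back of the origin, 150 mm to the left, 215 mm to the right (the right ledge carries the catch); deck 100 mm high. Its place varies and it is turned up to 0.3 rad either way.
- hood (a joint): opening angle of the white hinged hood, rad: 0 = fully shut, 1.3 = fully open; starts at 0.7 to 1.0. Hinged at its back, along the analyser's y axis; the front edge swings up. Stiff friction hinge: it stays where it is left and takes about 1 to 7 N down at the front lip to lower. With the pawl in the teeth it goes down at most 0.22 rad, then is held: do not force it.
- hood_hinge (a point): point on the hood's hinge line, in the middle of its width: 100 mm behind and 130 mm above the analyser's origin. Axes as the analyser's.
- hood_lip (a point): centre of the round grip lip on the hood's front edge: a bar 16 mm thick, 150 mm long, parallel to the hinge line. Shut, it lies 232 mm in front of and 4 mm above the hinge line. Axes turn with the hood: -x from hinge to lip, z out of the hood's outer face. The hood is 240 mm wide; its outer face is flush with the lip's top, 12 mm above the hinge line when shut.
- catch (a joint): angle of the steel catch (thumb lever, throw-over weight and pawl on one shaft), rad: -0.03 to 0.17 = pawl in the hood's teeth, hood held up; 0.62 = fully thrown back, on its stop. Top-heavy: the round weight above the shaft tips it over by itself past about 0.33, and it stays at either end. Pressing the thumb pad down raises the value: about 1 N, up to 24 mm of travel.
- catch_pad (a point): centre of the top face of the catch's steel thumb pad: ribbed plate 32 mm long (to the front), 26 mm wide, on the ledge at the analyser's right, 76 mm outside the hood's right edge, 42 mm from its shaft. Slopes up to the front by 0.45 to 0.65 rad while the pawl is in, lies level when thrown back; free space below. Axes turn with the catch.
- catch_pivot (a point): axis of the catch's shaft (parallel to the hood's hinge line), in the middle of the thumb lever's width: 25 mm behind, 196 mm right of and 160 mm above the analyser's origin. Axes as the analyser's.
- pawl_nose (a point): rounded nose (5 mm thick) of the steel pawl on the inner end of the catch's shaft, 50 mm from the shaft; it rests in the quadrant's teeth, or lifts up and forwards when the catch is thrown back.
- quadrant (a point): centre of the steel toothed quadrant, on the hinge line: 68 mm radius, 12 mm thick, teeth 8 mm deep every 0.21 rad, bolted to the hood 25 mm outside its right edge; turns with the hood.
- sample_jar: small lidded plastic jar, 32 mm across, 45 mm high, loose on the analyser's deck in front of the thumb lever; leave alone; origin: centre of its underside
- white_bottle: white reagent bottle, 52 mm across, 115 mm high, loose on the bench beside the analyser; leave alone; origin: centre of its underside
- amber_bottle: amber reagent bottle, 62 mm across, 125 mm high, loose on the bench beside the analyser; leave alone; origin: centre of its underside
- specimen_cup: white lidded specimen cup, 66 mm across, 68 mm high, loose on the bench beside the analyser; leave alone; origin: centre of its underside
- tip_box: grey pipette-tip box with a clear lid, 88 x 123 x 63 mm, loose on the bench; leave alone; origin: centre of its underside
- tube_rack: white rack 60 x 210 mm holding capped blood tubes, 92 mm high, loose on the bench; leave alone; origin: centre of its underside
- pipette: white pipette lying on the bench, about 225 mm long, 26 mm thick; leave alone; origin: centre of its underside along its length

How it is judged:
On the way:
1. the catch is pressed over and its pawl is out of the teeth, while the hood is still up (value of joint catch above 0.45 rad and value of joint hood above 0.4 rad), for 0.2 s.
At the end, for the whole second after the job is handed in: the hood is shut (within 0.03 rad, that is 7 mm at its lip) and at rest, and the catch is still thrown back (above 0.45 rad) (value of joint hood below 0.03 rad and velocity of joint hood between -0.05 and 0.05 rad/s and value of joint catch above 0.45 rad); the robot touches nothing.
It fails at once if the analyser, its hood or its catch is worked with the arm or the body of the gripper instead of the fingers (contact force between the arm and analyser above 5 N).
It fails at once if the hood is slammed (faster than 2 rad/s) (velocity of joint hood below -2 rad/s).
It fails at once if the hood is forced against the engaged pawl (more than 120 N on its nose) (contact force between catch_c0 and anything else above 120 N).
It fails at once if the hood is lifted (beyond 1.15 rad; it starts at 1.0 or less) (value of joint hood above 1.15 rad).
It fails at once if a bystander is lifted, carried or pushed more than 30 mm (distance of any of sample_jar, white_bottle, amber_bottle, specimen_cup, tip_box, tube_rack, pipette from where it was at the start of the episode above 0.03 m).
It also fails if it takes over 48 s, if anything falls off the work surface, if the arm or the gripper's body presses on something with over 40 N, if the wrist force passes 120 N, or if a joint passes its speed limit or range.

## Robot

A 6-joint arm with a two-finger parallel gripper is mounted at the origin on the work surface. World frame = base frame: x ahead of the robot, y to its left, z up, the work surface at z = 0. Lengths are in m, angles in rad, forces in N, time in s.
With the tool pointing down it reaches from about 0.25 to 0.725 m from the base axis. Payload 4 kg.
Tool frame: the origin (TCP) lies where the fingers leave the gripper's body, on its centre line; the fingertips stand 73 mm ahead of it and the grasp point (between the pads) lies 54 mm ahead of it (bot.tips_ahead is the z of the fingertips in the tool frame, in m); z points along the fingers, y is the direction in which the jaws open and shut (so a half turn about z gives the same grasp; the last joint's range is limited). The gripper opens to 85 mm and grips with 20 to 120 N. Pads are 22 mm wide; open, the fingers measure 114 mm over their backs; the gripper's body (76 mm by 85 mm) begins 54 mm behind the grasp point. The pads swing forward as they close: fully open they stand 13 mm farther back than shut.
Start: joints at [1.317, 0.241, 0.005, 1.335, 0, 1.571], TCP at [0.126, 0.484, 0.304] pointing down, gripper open.
Joint ranges: [-2.72, 2.72], [-1.05, 1.87], [-1.09, 1.28], [-1.99, 2.15], [-1.42, 1.44], [-3.14, 3.14]. Speed limits (rad/s): [2.79, 2.79, 3.14, 3.14, 3.14, 3.14].

## Interface

Orientations are given as a unit quaternion [x, y, z, w].
In Python, from workcell import readout, camera, get_calibration, order, bot gives the robot as it stands.
- The arm moves only by the tool send_rows, never from a script. Its argument "moves" is a list of rows, each a list of 3 entries, a list of its own where there are three numbers: the shift along the tool's x, y, z in mm, then the turn, a rotation vector about the tool's x, y, z in rad, then the finger opening in mm, from 0 to 85.4. In form: [[[dx, dy, dz], [ax, ay, az], grip], ...]. A call has 1 to 12 rows; each row is the pose to reach, as a shift and turn from the pose measured when the call began, along the tool's axes at that moment; what a row does not reach only later rows make up. A row lasts 1/12 s, in which the tool goes at most 41.7 mm and 7.16 degrees, less where a joint would pass 70% of its speed; a pose out of reach is approached as far as the arm can. A call with a gripper value outside its range is refused whole. The fingers move at their own pace and stop on an object; the grip force is fixed at half the most. Time passes only in rows, so rows that repeat a pose let the fingers close. It gives the time, the measured TCP pose, the force and the opening at its end, in the units of the state.
- readout.get_obs(): the state, without advancing time (a new reading comes with each control period).
- camera(name): name is "side" or "top" or "wrist"; returns the picture (420x560x3 uint8, red, green, blue); there is no depth.
- get_calibration(name): a dict with "fx", "fy", "cx", "cy" (pixels), "R" (3x3) and "t" (3): a world point X has camera coordinates R X + t. Camera axes: x right, y down, z forward; pixel columns grow to the right and rows downward; lengths in m; the calibration is good to about 2 mm. A picture is of the moment at which its call begins: read the wrist's pose just before it. get_calibration takes no time and is no camera call; for the wrist camera it gives the pose at the moment of the call.
- order.job_done(): hands the job in, once; it reports no verdict.
The state is a dict: "clock": time; "joint_pos": joint angles; "joint_vel": joint speeds; "tau": joint torques, N m; "eef_pos": TCP position; "tool_rot": TCP orientation; "ft_force": force on the tool from outside, world axes, zero at the start; "ft_torque": the same for the moment, N m; "grip_width": finger opening in m.
Only numpy, scipy, OpenCV 4.12 (cv2) and the standard library are available. Lean on these libraries where they do the work, as an engineer would, in place of code of your own. Each camera call takes 0.05 s, during which the arm holds its last target. There are 200 camera calls.

## Working session

There is one attempt and no reset: what is moved stays moved. The work goes in short steps, Python scripts to look and compute and a tool call to move; the robot and the scene stay as the last step left them, time stands still between calls to the robot, and variables do not carry over. Pictures are saved under pics/ and viewed, about 8 in all and at most 12, crops included, and the job is handed in when it is done.

Besides the shell and the picture viewer there is one more tool, called after "Call:" by a JSON object that holds its "name" and its "arguments", one argument or row to a line. send_rows: Moves the arm, as the interface text tells. Its arguments: {"type":"object","properties":{"moves":{"type":"array","items":{"type":"array"}}},"required":["moves"]}

```bash
ls; mkdir -p pics; python3 - <<'E'
from workcell import readout,camera,get_calibration,bot
import cv2,numpy as np
a=camera("side");b=camera("top")
cv2.imwrite("pics/a_side.png",a[:,:,::-1]);cv2.imwrite("pics/a_top.png",b[:,:,::-1])
for n in("side","top"):
    c=get_calibration(n);R=np.array(c["R"]);print(n,c["fx"],c["cx"],c["cy"],R.round(3).tolist(),(-R.T@np.array(c["t"])).round(3))
print(readout.get_obs())
E
```

```text
pics
side 534.4618349854647 278.65998895904477 202.13940326590892 [[-0.952, -0.305, -0.006], [-0.214, 0.684, -0.698], [0.217, -0.663, -0.717]] [0.185 1.047 1.229]
top 396.4146835043369 275.68290118751577 211.92855602174515 [[0.027, -1.0, -0.005], [-0.977, -0.025, -0.214], [0.213, 0.01, -0.977]] [0.284 0.014 1.302]
{'clock': 0.1, 'joint_pos': array([ 1.31698777e+00,  2.41365763e-01,  3.88384601e-03,  1.33519229e+00,
       -1.52519252e-06,  1.57082343e+00]), 'joint_vel': array([ 0.00021177, -0.00128664,  0.00308133,  0.00039658, -0.00026217,
        0.0001689 ]), 'tau': array([ 5.22384516e-05, -3.73138118e+01,  2.53009808e+01,  1.08355997e-02,
       -4.82785174e-05,  6.82610874e-06]), 'eef_pos': array([0.12544245, 0.48358037, 0.3030973 ]), 'tool_rot': array([ 1.26577311e-01,  9.91956301e-01, -9.31486956e-04, -1.18066768e-04]), 'ft_force': array([-0.18136971,  0.22707859,  0.6719546 ]), 'ft_torque': array([-0.03419725,  0.0334705 ,  0.03197948]), 'grip_width': 0.0855506132041199}
```

View pics/a_side.png

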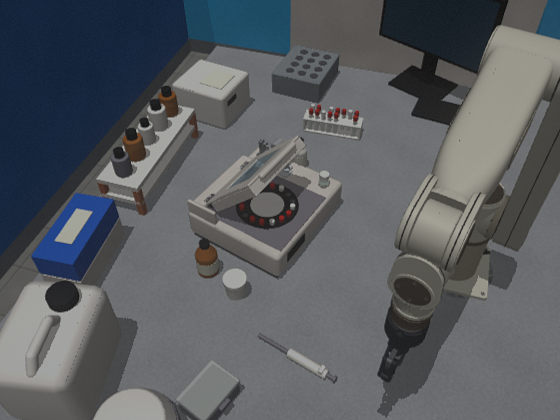

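View pics/a_top.png

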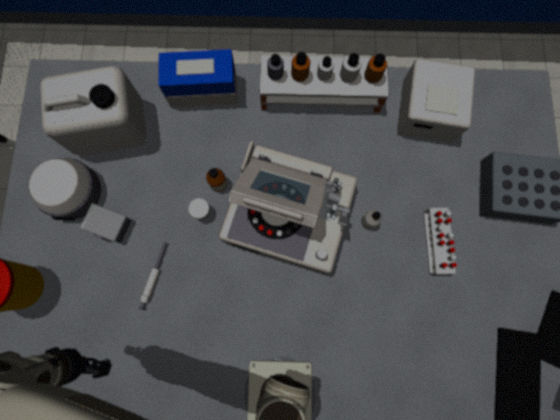

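The side and top views show the analyser at the centre (top-view deck corners about (222,237), (330,270), (356,180), (250,147)). The catch is near (338,205) and the jar at (321,255). I'll enlarge both views.

```bash
python3 - <<'E'
import cv2,numpy as np
a=cv2.imread("pics/a_top.png")[140:280,215:385];b=cv2.imread("pics/a_side.png")[125:275,180:350]
f=lambda i:cv2.convertScaleAbs(cv2.resize(i,(400*1,int(400*i.shape[0]/i.shape[1])),interpolation=cv2.INTER_CUBIC),alpha=1.4)
f2=lambda i:cv2.convertScaleAbs(cv2.resize(i,None,fx=4.6,fy=4.6,interpolation=cv2.INTER_CUBIC),alpha=1.3)
A=f2(a)
cv2.imwrite("pics/b_top.png",A[:600]);B=cv2.resize(b,None,fx=4,fy=4,interpolation=cv2.INTER_CUBIC);cv2.imwrite("pics/b_side.png",cv2.convertScaleAbs(B,alpha=1.3))
E
```

```text
(no output)
```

View pics/b_top.png

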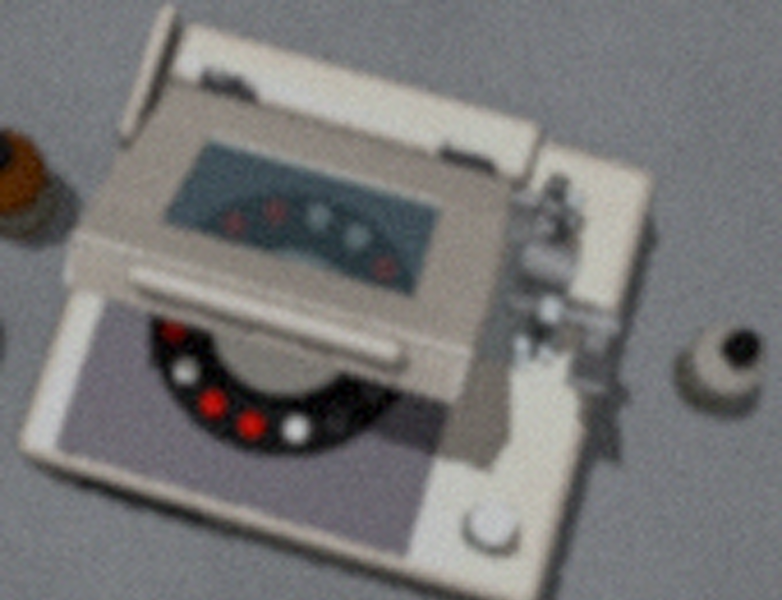

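View pics/b_side.png

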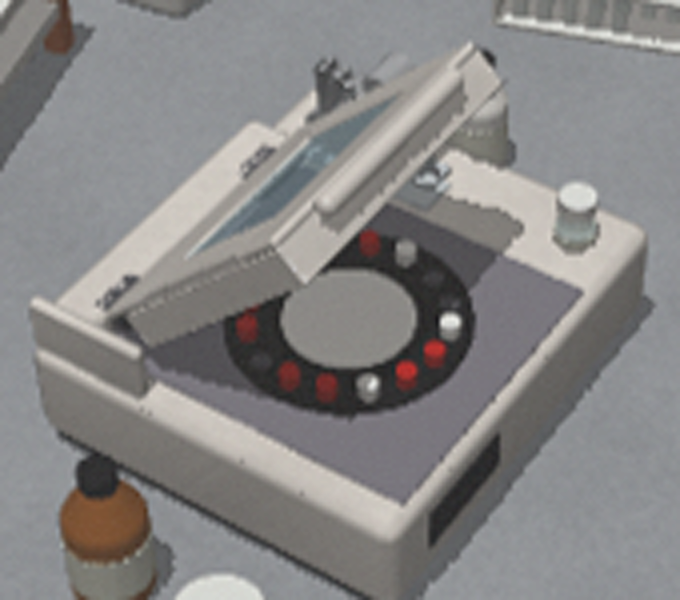

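The crops show these deck corners at z≈0.1: top FL (22,450), FR (~540,605) and BR (650,178); side FL (388,540) and FR (645,240). The lip ends are at top (135,275)/(400,355) and side (325,207)/(468,88), and the pad at about top (597,325).

```bash
cat >h.py <<'E'
import numpy as np,cv2
from scipy.optimize import least_squares
from scipy.spatial.transform import Rotation as Ro
from workcell import readout,camera,get_calibration
def ray(n,p,c=None):
    c=c or get_calibration(n);R=np.array(c["R"]);o=-R.T@np.array(c["t"])
    d=R.T@[(p[0]-c["cx"])/c["fx"],(p[1]-c["cy"])/c["fy"],1];return o,d/np.linalg.norm(d)
def onz(n,p,z):
    o,d=ray(n,p);return o+d*(z-o[2])/d[2]
def tri(r):
    A=sum(np.eye(3)-np.outer(d,d) for o,d in r);b=sum((np.eye(3)-np.outer(d,d))@o for o,d in r);return np.linalg.solve(A,b)
def proj(n,X):
    c=get_calibration(n);q=np.array(c["R"])@X+np.array(c["t"]);return np.array([c["fx"]*q[0]/q[2]+c["cx"],c["fy"]*q[1]/q[2]+c["cy"]])
def W(p,pose):
    x,y,t=pose;return np.array([x+np.cos(t)*p[0]-np.sin(t)*p[1],y+np.sin(t)*p[0]+np.cos(t)*p[1],p[2]])
E
python3 - <<'E'
from h import *
T=lambda x,y:np.array([x/4.6+215,y/4.6+140]);S=lambda x,y:np.array([x/4+180,y/4+125])
FL,FR,BR=(-.16,.15,.1),(-.16,-.215,.1),(.16,-.215,.1)
m=[("top",T(22,450),FL),("top",T(540,605),FR),("top",T(650,178),BR),("side",S(388,540),FL),("side",S(645,240),FR)]
for n,p,l in m: print(n,l,onz(n,p,.1).round(3))
s=least_squares(lambda q:np.concatenate([onz(n,p,.1)[:2]-W(l,q)[:2] for n,p,l in m]),[.5,0,0],loss="soft_l1",f_scale=.004);P=s.x
print(P,s.fun.round(3));np.save("pose.npy",P)
A=tri([ray("top",T(135,275)),ray("side",S(325,207))]);B=tri([ray("top",T(400,355)),ray("side",S(468,88))])
H=W((.1,0,.13),P);print("lip",A,B,"len",np.linalg.norm(A-B),"hinge",H)
M=(A+B)/2-H;f=np.array([np.cos(P[2]),np.sin(P[2]),0]);print("ang",np.arctan2(M[2],-M@f)-.017,np.hypot(M[2],M@f))
print("pivot",W((-.025,-.196,.16),P), "yaw lip",np.arctan2(*(A-B)[1::-1])-np.pi/2)
# pad: 42 mm in front of shaft, thrown-back level; slope 0.55
for a in(.45,.65):
    X=W((-.025-.042*np.cos(a),-.196,.16+.042*np.sin(a)),P);print("pad?",X,(proj("top",X)-[215,140])*4.6)
j=onz("top",T(492,522),.145);print("jar",j)
c=get_calibration("wrist");R=np.array(c["R"]);o=readout.get_obs();Rt=Ro.from_quat(o["tool_rot"]).as_matrix()
print("cam in tool",Rt.T@(-R.T@np.array(c["t"])-o["eef_pos"]),(R@Rt).round(2))
E
```

```text
top (-0.16, 0.15, 0.1) [0.461 0.196 0.1  ]
top (-0.16, -0.215, 0.1) [ 0.368 -0.148  0.1  ]
top (0.16, -0.215, 0.1) [ 0.661 -0.225  0.1  ]
side (-0.16, 0.15, 0.1) [0.465 0.209 0.1  ]
side (-0.16, -0.215, 0.1) [ 0.367 -0.124  0.1  ]
[ 0.57711488  0.02128274 -0.26921106] [-0.001 -0.012  0.003 -0.005 -0.013  0.004  0.002  0.     0.001  0.02 ]
lip [0.53658253 0.10826843 0.29338333] [ 0.49090729 -0.04449877  0.28347586] len 0.15975669255702607 hinge [ 0.67351299 -0.00531436  0.13      ]
ang 0.7514060557241964 0.22795951302199566
pivot [ 0.50088504 -0.16100826  0.16      ] yaw lip -0.2905261884652621
pad? [ 0.46442846 -0.15094957  0.17826855] [560.83998373 440.82509399]
pad? [ 0.46865384 -0.15211539  0.18541783] [564.37380252 432.33498186]
jar [ 0.41651382 -0.11187872  0.145     ]
cam in tool [ 0.07359215 -0.00029484 -0.07031986] [[-0.    1.   -0.  ]
 [-0.96 -0.   -0.29]
 [-0.29  0.    0.96]]
```

Call:
{"name": "send_rows", "arguments": {
  "moves": [
    [[0, 0, -40], [0, 0, 0], 0],
    [[0, 0, -80], [0, 0, 0], 0],
    [[-25, -25, -110], [0, 0, 0], 0],
    [[-520, -525, -110], [0, 0, 0], 0],
    [[-520, -525, -110], [0, 0, 0], 0],
    [[-520, -525, -110], [0, 0, 0], 0],
    [[-520, -525, -110], [0, 0, 0], 0],
    [[-520, -525, -110], [0, 0, 0], 0],
    [[-520, -525, -110], [0, 0, 0], 0],
    [[-520, -525, -110], [0, 0, 0], 0],
    [[-520, -525, -110], [0, 0, 0], 0],
    [[-520, -525, -110], [0, 0, 0], 0]
  ]
}}

```text
clock: 1.1
eef_pos: [0.3302, 0.1302, 0.4121]
tool_rot: [0.126, 0.992, -0.001, -0.0]
ft_force: [1.3, 0.5, -0.4]
grip_width: 0.0001
```

Call:
{"name": "send_rows", "arguments": {
  "moves": [
    [[-235, -238, 0], [0, 0, 0], 0],
    [[-235, -238, 0], [0, 0, 0], 0],
    [[-235, -238, 0], [0, 0, 0], 0],
    [[-235, -238, 0], [0, 0, 0], 0],
    [[-235, -238, 0], [0, 0, 0], 0],
    [[-235, -238, 0], [0, 0, 0], 0],
    [[-235, -238, 0], [0, 0, 0], 0],
    [[-235, -238, 0], [0, 0, 0], 0],
    [[-235, -238, 0], [0, 0, 0], 0],
    [[-235, -238, 0], [0, 0, 0], 0]
  ]
}}

```text
clock: 1.93
eef_pos: [0.4986, -0.1612, 0.4104]
tool_rot: [0.128, 0.992, -0.001, -0.002]
ft_force: [-0.3, 0.2, -0.9]
grip_width: -0.0001
```

```bash
python3 - <<'E'
from h import *
import json
c=get_calibration("wrist");i=camera("wrist");cv2.imwrite("pics/c.png",cv2.convertScaleAbs(i[:,:,::-1],alpha=1.3))
json.dump({k:np.array(v).tolist() for k,v in c.items()},open("c.json","w"))
P=np.load("pose.npy")
for a in(.45,.65):
    X=W((.025-.042*np.cos(a),-.196,.16+.042*np.sin(a)),P);print("pad?",X,proj("wrist",X))
print("pivot",proj("wrist",W((.025,-.196,.16),P)))
E
```

```text
pad? [ 0.51262751 -0.16424812  0.17826855] [279.29380834 206.97831007]
pad? [ 0.51685289 -0.16541393  0.18541783] [279.21774289 214.0542274 ]
pivot [278.81316    238.98181799]
```

View pics/c.png

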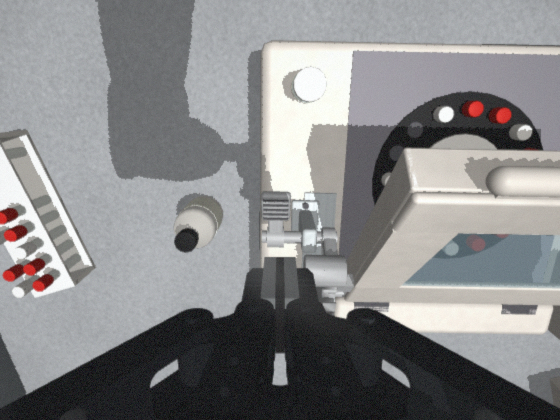

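The wrist view shows the ribbed pad at (276,206), close to the predicted (279,207), so the pose is good to about 2 mm. The weight and pawl sit left of the pad at (320,240–270), so I'll press with a slight tilt.

Call:
{"name": "send_rows", "arguments": {
  "moves": [
    [[3, -3, 30], [0, -0.1, 0], 0],
    [[3, -3, 60], [0, -0.2, 0], 0],
    [[3, -3, 90], [0, -0.25, 0], 0],
    [[3, -3, 115], [0, -0.25, 0], 0],
    [[3, -3, 125], [0, -0.25, 0], 0],
    [[3, -3, 125], [0, -0.25, 0], 0],
    [[3, -3, 125], [0, -0.25, 0], 0]
  ]
}}

```text
clock: 2.57
eef_pos: [0.4933, -0.1604, 0.2868]
tool_rot: [0.125, 0.984, -0.016, 0.122]
ft_force: [0.4, -0.4, 0.6]
grip_width: -0.0
```

```bash
python3 - <<'E'
from h import *
o=readout.get_obs();R=Ro.from_quat(o["tool_rot"]).as_matrix();print("tip",o["eef_pos"]+R@[0,0,.073],R.round(3).tolist())
i=camera("wrist");cv2.imwrite("pics/d.png",cv2.convertScaleAbs(i[:,:,::-1],alpha=1.3))
E
```

```text
tip [ 0.51056611 -0.16495054  0.21600416] [[-0.939, 0.251, 0.236], [0.243, 0.968, -0.062], [-0.244, -0.001, -0.97]]
```

View pics/d.png

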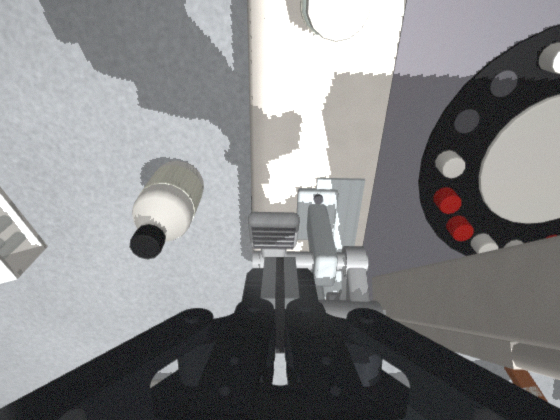

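The view shows the pad at (274,228), slightly right of the finger centre line (280), with the tips above its rear part. I'll shift 4 mm right and press straight down.

Call:
{"name": "send_rows", "arguments": {
  "moves": [
    [[1, -4, 6], [0, 0, 0], 0],
    [[3, -4, 12], [0, 0, 0], 0],
    [[4, -4, 17], [0, 0, 0], 0],
    [[5, -4, 21], [0, 0, 0], 0],
    [[6, -4, 25], [0, 0, 0], 0],
    [[7, -4, 29], [0, 0, 0], 0],
    [[8, -4, 32], [0, 0, 0], 0],
    [[9, -4, 35], [0, 0, 0], 0]
  ]
}}

```text
clock: 3.28
eef_pos: [0.4932, -0.1649, 0.2513]
tool_rot: [0.125, 0.984, -0.016, 0.123]
ft_force: [-0.2, 0.8, -0.3]
grip_width: 0.0001
```

Call:
{"name": "send_rows", "arguments": {
  "moves": [
    [[1, 0, 4], [0, 0, 0], 0],
    [[2, 0, 7], [0, 0, 0], 0],
    [[3, 0, 10], [0, 0, 0], 0],
    [[3, 0, 13], [0, 0, 0], 0],
    [[4, 0, 15], [0, 0, 0], 0],
    [[4, 0, 17], [0, 0, 0], 0],
    [[4, 0, 17], [0, 0, 0], 0],
    [[4, 0, 17], [0, 0, 0], 0]
  ]
}}

```text
clock: 3.95
eef_pos: [0.4935, -0.165, 0.2363]
tool_rot: [0.125, 0.984, -0.016, 0.124]
ft_force: [-7.5, 3.8, 15.6]
grip_width: -0.0002
```

```bash
python3 - <<'E'
from h import *
i=camera("wrist");cv2.imwrite("pics/e.png",cv2.convertScaleAbs(i[:,:,::-1],alpha=1.3))
E
```

```text
(no output)
```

View pics/e.png

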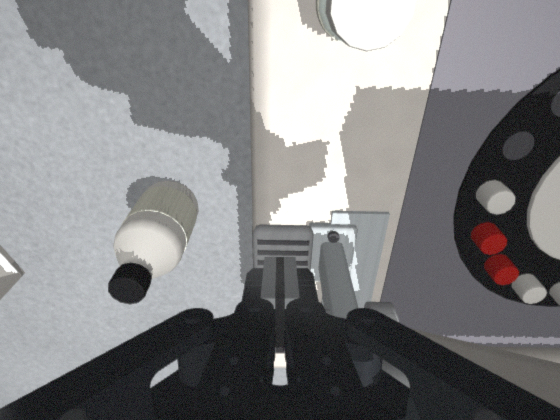

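The pad lies under the fingers at (283,245) and its ribs face up more; 15 N suggests it's on the stop. I'll back off along the tool axis and look again.

Call:
{"name": "send_rows", "arguments": {
  "moves": [
    [[0, 0, -20], [0, 0, 0], 0],
    [[0, 0, -50], [0, 0, 0], 0],
    [[0, 0, -80], [0, 0, 0], 0],
    [[10, 0, -110], [0, 0, 0], 0],
    [[30, 0, -150], [0, 0.1, 0], 0],
    [[30, 0, -180], [0, 0.2, 0], 0],
    [[30, 0, -180], [0, 0.25, 0], 0],
    [[30, 0, -180], [0, 0.25, 0], 0]
  ]
}}

```text
clock: 4.67
eef_pos: [0.4235, -0.1467, 0.4053]
tool_rot: [0.126, 0.992, -0.001, 0.002]
ft_force: [0.5, 0.1, -0.8]
grip_width: -0.0003
```

```bash
python3 - <<'E'
from h import *
i=camera("wrist");j=camera("top")
P=np.load("pose.npy");print(proj("wrist",W((.025-.042,-.196,.16),P)),readout.get_obs()["eef_pos"])
k=cv2.resize(j[160:260,290:390],(560,560),interpolation=cv2.INTER_CUBIC)
o=np.zeros((560,760,3),np.uint8);
cv2.imwrite("pics/f.png",cv2.convertScaleAbs(np.hstack([i[:,100:480],cv2.resize(k,(420,420))])[:,:,::-1],alpha=1.3))
E
```

```text
[285.57887903 273.54719235] [ 0.42260627 -0.14640485  0.40243724]
```

View pics/f.png

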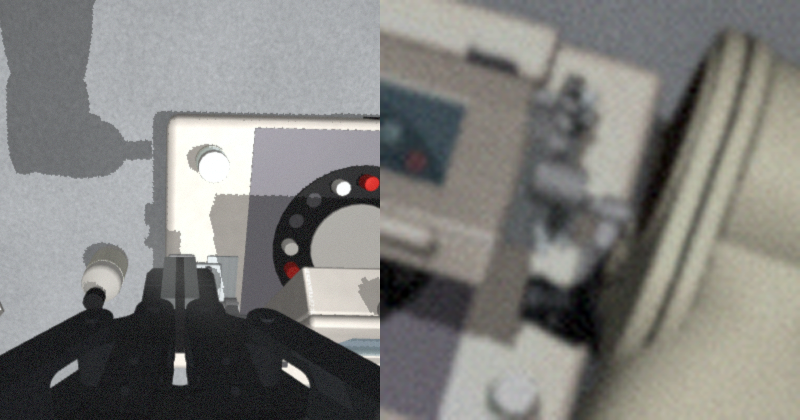

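The fingers hide the catch from here. I'll go back to the first viewing pose so the two pictures can be compared directly.

Call:
{"name": "send_rows", "arguments": {
  "moves": [
    [[-38, 2, -5], [0, 0, 0], 0],
    [[-76, 5, -5], [0, 0, 0], 0],
    [[-76, 5, -5], [0, 0, 0], 0],
    [[-76, 5, -5], [0, 0, 0], 0]
  ]
}}

```text
clock: 5.1
eef_pos: [0.4983, -0.1607, 0.4039]
tool_rot: [0.126, 0.992, -0.0, -0.001]
ft_force: [-0.9, -0.2, -0.3]
grip_width: 0.0001
```

```bash
python3 - <<'E'
from h import *
P=np.load("pose.npy");print(proj("wrist",W((.025-.042,-.196,.16),P)),readout.get_obs()["eef_pos"])
i=camera("wrist")[:,:,::-1]
g=lambda m:cv2.resize(m[170:320,240:370],None,fx=3,fy=3,interpolation=cv2.INTER_CUBIC)
cv2.imwrite("pics/g.png",np.hstack([g(cv2.imread("pics/c.png")),g(cv2.convertScaleAbs(i,alpha=1.3))]))
E
```

```text
[280.17055469 198.56703104] [ 0.49833675 -0.16067537  0.40385944]
```

View pics/g.png

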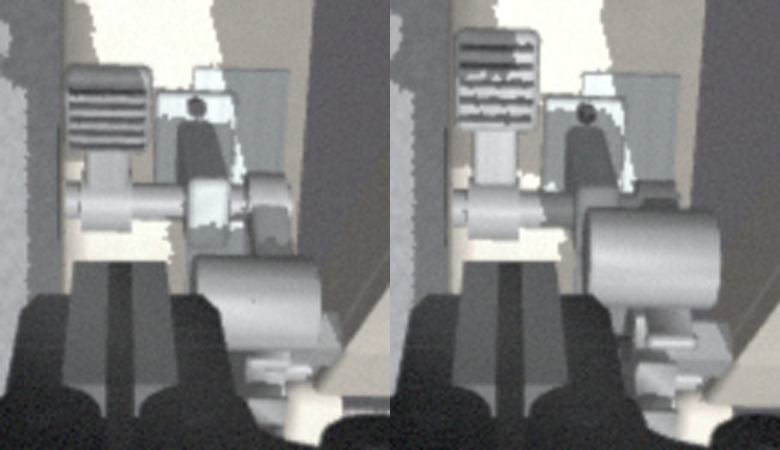

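The comparison shows the catch thrown over. The weight has swung forward, and the pad is now level at about (275,197), where I predicted (280,199) for the thrown position. Next is the arc for the hood.

```bash
cat >arc.py <<'E'
from h import *
import sys
P=np.load("pose.npy");o=readout.get_obs();R=Ro.from_quat(o["tool_rot"]).as_matrix();tip=o["eef_pos"]+R@[0,0,.073];print("tip",tip)
for a in map(float,sys.argv[1:]):
    X=W((.1-.232*np.cos(a)-.004*np.sin(a)-.004,0,.13+.232*np.sin(a)+.004*np.cos(a)+.008),P)
    print(a,(1e3*R.T@(X-tip)).round(1))
E
python3 arc.py .95 .9 .85 .8 .75 .7 .65 .6
```

```text
tip [ 0.49715925 -0.16052297  0.33219495]
0.95 [ 10.3 196.7   3. ]
0.9 [ 19.5 196.9   9.8]
0.85 [ 28.2 197.   17.1]
0.8 [ 36.6 197.2  24.9]
0.75 [ 44.6 197.3  33. ]
0.7 [ 52.1 197.4  41.6]
0.65 [ 59.2 197.5  50.5]
0.6 [ 65.8 197.7  59.8]
```

Call:
{"name": "send_rows", "arguments": {
  "moves": [
    [[20, 35, -20], [0, 0, 0], 0],
    [[30, 75, -20], [0, 0, 0], 0],
    [[36, 115, -20], [0, 0, 0], 0],
    [[36, 155, -15], [0, 0, 0], 0],
    [[36, 190, -5], [0, 0, 0], 0],
    [[36, 197, 10], [0, 0, 0], 0],
    [[36, 197, 18], [0, 0, 0], 0],
    [[36, 197, 20], [0, 0, 0], 0]
  ]
}}

```text
clock: 5.82
eef_pos: [0.5099, 0.0393, 0.3837]
tool_rot: [0.126, 0.992, -0.001, -0.002]
ft_force: [0.2, -0.2, 0.5]
grip_width: 0.0
```

```bash
python3 arc.py .8 .77 .74 .71 .68 .65 .62 .59 .56 .53 .5; python3 - <<'E'
from h import *
i=camera("side")[:,:,::-1][110:240,200:360]
cv2.imwrite("pics/i.png",cv2.convertScaleAbs(cv2.resize(i,None,fx=4,fy=4,interpolation=cv2.INTER_CUBIC),alpha=1.3))
E
```

```text
tip [0.50959269 0.03923266 0.31072689]
0.8 [-1.4  0.6  3.5]
0.77 [3.4 0.7 8.4]
0.74 [ 8.1  0.8 13.4]
0.71 [12.6  0.9 18.5]
0.68 [16.9  1.  23.8]
0.65 [21.1  1.1 29.2]
0.62 [25.1  1.2 34.8]
0.59 [29.   1.2 40.4]
0.56 [32.6  1.3 46.2]
0.53 [36.1  1.4 52.1]
0.5 [39.4  1.5 58.1]
```

View pics/i.png

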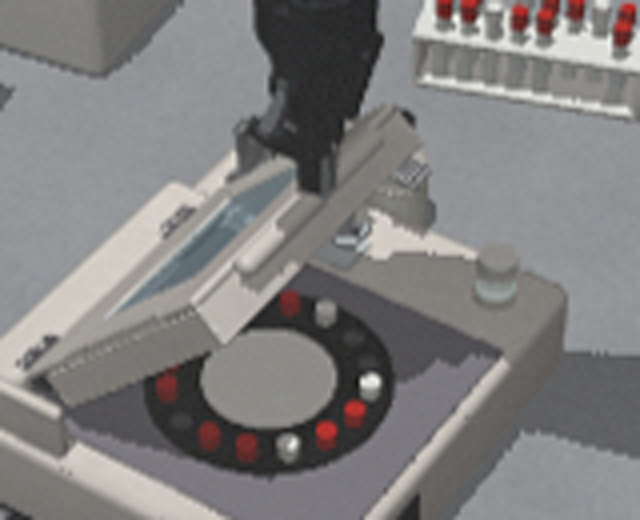

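The side view shows the closed fingertip at (315,185) over the middle of the lip, about a centimetre above it. I'll follow the arc down.

Call:
{"name": "send_rows", "arguments": {
  "moves": [
    [[-1, 1, 3], [0, 0, 0], 0],
    [[1, 1, 6], [0, 0, 0], 0],
    [[3, 1, 8], [0, 0, 0], 0],
    [[6, 1, 11], [0, 0, 0], 0],
    [[8, 1, 13], [0, 0, 0], 0],
    [[10, 1, 16], [0, 0, 0], 0],
    [[13, 1, 19], [0, 0, 0], 0],
    [[15, 1, 21], [0, 0, 0], 0],
    [[17, 1, 24], [0, 0, 0], 0],
    [[21, 1, 29], [0, 0, 0], 0],
    [[25, 1, 35], [0, 0, 0], 0],
    [[29, 1, 40], [0, 0, 0], 0]
  ]
}}

```text
clock: 6.87
eef_pos: [0.4804, 0.0471, 0.3441]
tool_rot: [0.126, 0.992, -0.001, -0.003]
ft_force: [-6.6, -0.4, 7.1]
grip_width: 0.0001
```

```bash
python3 arc.py .59 .57 .54 .51 .48 .45 .42 .39 .36 .33 .3 .27 .24; python3 - <<'E'
from h import *
i=camera("side")[:,:,::-1][110:240,200:360]
cv2.imwrite("pics/j.png",cv2.convertScaleAbs(cv2.resize(i,None,fx=4,fy=4,interpolation=cv2.INTER_CUBIC),alpha=1.3))
E
```

```text
tip [0.47985722 0.04711298 0.27111603]
0.59 [-1.6  0.9  0.7]
0.57 [0.8 1.  4.6]
0.54 [ 4.3  1.1 10.4]
0.51 [ 7.7  1.1 16.4]
0.48 [10.8  1.2 22.5]
0.45 [13.8  1.3 28.7]
0.42 [16.6  1.3 35. ]
0.39 [19.2  1.4 41.3]
0.36 [21.6  1.4 47.8]
0.33 [23.8  1.5 54.3]
0.3 [25.8  1.5 60.9]
0.27 [27.6  1.6 67.6]
0.24 [29.2  1.6 74.3]
```

View pics/j.png

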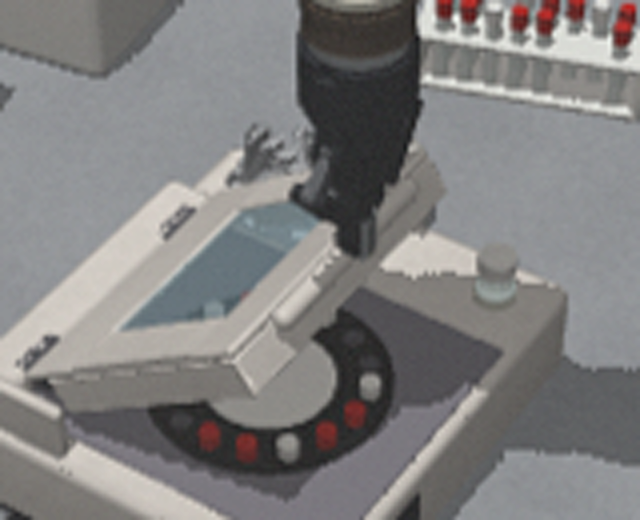

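The hood has come down, but the side force (-6.6 N) shows the tip riding on the front of the lip. I'll lift slightly, reseat about 10 mm farther back and continue the arc.

Call:
{"name": "send_rows", "arguments": {
  "moves": [
    [[4, 1, -10], [0, 0, 0], 0],
    [[2, 1, -18], [0, 0, 0], 0],
    [[-10, 1, -18], [0, 0, 0], 0],
    [[-12, 1, -14], [0, 0, 0], 0],
    [[-11, 1, -8], [0, 0, 0], 0],
    [[-11, 1, -3], [0, 0, 0], 0],
    [[-10, 1, 1], [0, 0, 0], 0],
    [[-8, 1, 5], [0, 0, 0], 0],
    [[-5, 1, 10], [0, 0, 0], 0],
    [[-2, 1, 16], [0, 0, 0], 0],
    [[1, 1, 22], [0, 0, 0], 0],
    [[4, 1, 29], [0, 0, 0], 0]
  ]
}}

```text
clock: 7.92
eef_pos: [0.4753, 0.0494, 0.3137]
tool_rot: [0.126, 0.992, -0.001, -0.004]
ft_force: [-0.4, 0.8, 2.7]
grip_width: 0.0001
```

```bash
python3 arc.py .45 .39 .33 .27 .21 .15 .1 .05 0
```

```text
tip [0.47469335 0.0494058  0.24066354]
0.45 [ 8.4  0.3 -1.8]
0.39 [13.8  0.4 10.9]
0.33 [18.4  0.5 23.8]
0.27 [22.1  0.6 37.1]
0.21 [25.1  0.7 50.6]
0.15 [27.3  0.7 64.3]
0.1 [28.4  0.8 75.8]
0.05 [29.   0.8 87.3]
0.0 [29.   0.9 98.9]
```

Call:
{"name": "send_rows", "arguments": {
  "moves": [
    [[2, 0, 5], [0, 0, 0], 0],
    [[5, 0, 11], [0, 0, 0], 0],
    [[7, 0, 17], [0, 0, 0], 0],
    [[9, 0, 24], [0, 0, 0], 0],
    [[11, 0, 30], [0, 0, 0], 0],
    [[13, 0, 37], [0, 0, 0], 0],
    [[14, 0, 44], [0, 0, 0], 0],
    [[16, 0, 50], [0, 0, 0], 0],
    [[17, 0, 57], [0, 0, 0], 0],
    [[18, 0, 64], [0, 0, 0], 0],
    [[18, 0, 70], [0, 0, 0], 0],
    [[19, 0, 76], [0, 0, 0], 0]
  ]
}}

```text
clock: 8.92
eef_pos: [0.4563, 0.0541, 0.2371]
tool_rot: [0.126, 0.992, -0.001, -0.004]
ft_force: [-0.0, -0.3, 1.6]
grip_width: 0.0002
```

```bash
python3 arc.py .1 .05 0
```

```text
tip [0.45567437 0.05406177 0.16408684]
0.1 [ 9.5  0.9 -1. ]
0.05 [10.   0.9 10.6]
0.0 [10.   0.9 22.2]
```

Call:
{"name": "send_rows", "arguments": {
  "moves": [
    [[0, 0, 5], [0, 0, 0], 0],
    [[0, 0, 10], [0, 0, 0], 0],
    [[1, 0, 14], [0, 0, 0], 0],
    [[1, 0, 17], [0, 0, 0], 0],
    [[1, 0, 20], [0, 0, 0], 0],
    [[1, 0, 22], [0, 0, 0], 0],
    [[1, 0, 24], [0, 0, 0], 0],
    [[1, 0, 26], [0, 0, 0], 0],
    [[1, 0, 26], [0, 0, 0], 0],
    [[1, 0, 26], [0, 0, 0], 0]
  ]
}}

```text
clock: 9.75
eef_pos: [0.455, 0.0544, 0.2143]
tool_rot: [0.126, 0.992, -0.0, -0.003]
ft_force: [-8.0, -0.1, 22.5]
grip_width: -0.0001
```

It reached the stop: tip z is 0.141 (a shut lip top is at 0.142) at 22 N. I'll retract and check.

Call:
{"name": "send_rows", "arguments": {
  "moves": [
    [[0, 0, -5], [0, 0, 0], 0],
    [[0, 0, -25], [0, 0, 0], 0],
    [[0, 0, -60], [0, 0, 0], 0],
    [[30, 0, -100], [0, 0, 0], 0],
    [[60, 0, -130], [0, 0, 0], 0],
    [[95, 0, -150], [0, 0, 0], 0],
    [[120, 0, -170], [0, 0, 0], 0],
    [[120, 0, -170], [0, 0, 0], 0],
    [[120, 0, -170], [0, 0, 0], 0]
  ]
}}

```text
clock: 10.5
eef_pos: [0.3397, 0.0848, 0.3868]
tool_rot: [0.125, 0.992, 0.001, -0.0]
ft_force: [0.4, -0.1, -0.0]
grip_width: 0.0002
```

```bash
python3 - <<'E'
from h import *
P=np.load("pose.npy")
i=camera("side")[:,:,::-1][120:280,180:350];j=camera("top")[:,:,::-1][130:280,215:375]
for n,ox,oy in(("side",180,120),("top",215,130)):
    for y in(.075,-.075): print(n,((proj(n,W((-.132,y,.142),P))-[ox,oy])*(400/170 if n=="side" else 2.5)).round(0))
f=lambda m:cv2.convertScaleAbs(cv2.resize(m,(400,376),interpolation=cv2.INTER_CUBIC),alpha=1.3)
cv2.imwrite("pics/k.png",np.hstack([f(i),f(j)]))
E
```

```text
side [245. 253.]
side [312. 176.]
top [ 64. 259.]
top [185. 295.]
```

View pics/k.png

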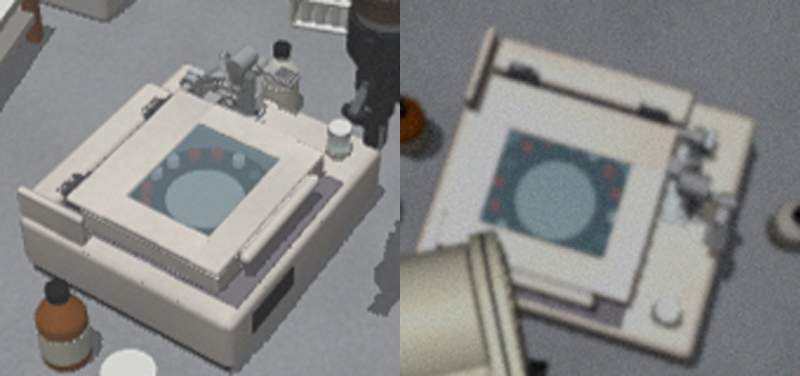

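The hood lies flat. In the side view its lip ends at (243,258)/(320,168) match the shut prediction (245,253)/(312,176). The catch is still thrown and the bystanders are in place.

```bash
python3 -c "
from workcell import order
print(order.job_done())"
```

```text
the job is handed in; nothing more can be done
None
```

The hood is shut and the catch is thrown back; I handed the job in at about 10.5 s of the 48 s.

- **Catch:** I pressed the pad down with the closed fingertips until it met its stop at about 15 N. A before/after picture from nearly the same viewpoint showed the weight swung over and the pad level. The hood was still up, at about 0.75 rad.
- **Hood:** I pushed it down by the lip at roughly 0.4–0.8 rad/s, estimated from the commanded moves. Part-way down the fingertip was riding on the front of the lip (about 7 N sideways), so I lifted it slightly, moved it about 10 mm back and carried on.
- **Final checks:** The fingertip stopped at z = 0.141 m with 22 N, where the top of a shut lip should be at 0.142 m. After I backed off, the lip in the side view was where a shut hood's should be to about 2–5 px. The catch was still thrown, the jar was still in place, and the tool read no force.

No check failed. The joint angles were judged only from pictures and contact, and only the jar and the nearby bottles show in the last pictures. The other bystanders were not checked, but the arm did not go near them.

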